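# Key the shaker hub and load its sprung tray to the green band

## Task

Get the bench shaker ready for its run. Clear the yellow tip box off its sprung tray and, with the tray empty, lock the drive hub: fit the tapered key from the white stand into the gap between hub and shaft and tap it down until it is tight and its orange head is fully down on the hub. Only then set blue tube racks and yellow tip boxes flat on the tray until its red pointer rests in the green band, put all that are left over flat in the black caddy, and leave the bottles and the beaker alone.

Things in the scene. Friction and masses are not known exactly. Their poses are not given: they have to be found in the camera images.
- key: Tapered steel gib key, 110-175 g. Origin: centre of the underside of its orange head, z up. Head 26 x 26 mm, z 0 to +32 mm; grip across its y faces. Shank below it, 20 mm wide (y), tip at z = -75 mm; -x face straight at x = -7 mm, +x face slopes from x = +9 mm under the head to +3 mm at the tip. Starts upright in the stand, the head resting on its top.
- key_stand: Fixed white block 70 x 70 mm, 85 mm tall, with a slot through it in which the key hangs; origin at the centre of its underside. The key in it is turned as the stand is.
- hub_mouth (a point): Centre of the gap's mouth in the hub's flat top, 125 mm above the bench, turned as the shaker. Gap 24 mm wide (y); on its -x side the steel shaft's upright flat, 7 mm from the point; on its +x side the sprung brass jaw, sloped like the key; 14.4 mm apart at the top, 9.6 mm at 60 mm depth. The key goes in with its axes along the point's; home, its origin is at the point.
- shaker: Cream base of the shaker, 20 mm high, fixed; origin under the tray's centre, z up; hub at its +y end. Key: set in by hand it is snug with its head some 20 mm above the hub; then drive it by pushes on the head, 5 N rising to about 10-16 N (shut fingertips serve), and it stays by itself. A round shaft end stands 7 mm above the hub's top, from 17 mm to the -x side of the gap's centre.
- hub_jaw (a joint): How far the key has spread the brass jaw of the hub, in m: 0 with no key, about 0.0016 with the key home and tight; limit 0.004. Spring 11 N per mm.
- tray (a joint): How far the sprung tray has sunk, in m: 0 empty, grows with load, stop at 0.045. 182 N/m: about 14 mm for a blue rack, 7 mm for a yellow box. The green band of the gauge on the tray's far (+x) side runs from 0.0245 to 0.0315 (middle: about 520 g): two racks, or one rack and two boxes; enough are always there.
- tray_floor (a point): Centre of the upper face of the sprung tray's floor (moves down with the tray; 75 mm above the bench when empty). Floor inside the rim: 110 mm along x by 270 mm along y of this point; rim 10 mm high, 5 mm thick. Beside its +y end, 195 mm from the centre, stands the hub.
- caddy_floor (a point): Centre of the inner floor (5 mm above the bench) of the fixed black caddy for the leftovers: inside 120 mm along x by 330 mm along y of this point, rim 11 mm above the floor, 5 mm thick.
- rack1: Blue tube rack with white tube caps, 50 x 90 x 56 mm (x, y, z; caps add 6 mm). Lies on its base; grip it across its 50 mm width (its x); long axis = its y; origin at the centre of its underside. It weighs about 260 g. Starts on the bench, or is absent.
- rack2: Blue tube rack with white tube caps, 50 x 90 x 56 mm (x, y, z; caps add 6 mm). Lies on its base; grip it across its 50 mm width (its x); long axis = its y; origin at the centre of its underside. It weighs about 260 g. Starts on the bench, or is absent.
- rack3: Blue tube rack with white tube caps, 50 x 90 x 56 mm (x, y, z; caps add 6 mm). Lies on its base; grip it across its 50 mm width (its x); long axis = its y; origin at the centre of its underside. It weighs about 260 g. Starts on the bench, or is absent.
- box1: Yellow tip box with white lower half, 50 x 60 x 56 mm (x, y, z). Lies on its base; grip it across its 50 mm width (its x); long axis = its y; origin at the centre of its underside. It weighs about 130 g. Starts on the bench, or is absent.
- box2: Yellow tip box with white lower half, 50 x 60 x 56 mm (x, y, z). Lies on its base; grip it across its 50 mm width (its x); long axis = its y; origin at the centre of its underside. It weighs about 130 g. Starts on the bench, or is absent.
- box3: Yellow tip box with white lower half, 50 x 60 x 56 mm (x, y, z). Lies on its base; grip it across its 50 mm width (its x); long axis = its y; origin at the centre of its underside. It weighs about 130 g. Starts on the sprung tray, always present.
- amber_bottle: Bystander, not to be moved: amber glass bottle with a black cap, 66 mm diameter, 150 mm tall; origin at the centre of its underside.
- clear_bottle: Bystander, not to be moved: clear glass bottle with a blue cap, 72 mm diameter, 130 mm tall; origin at the centre of its underside.
- beaker: Bystander, not to be moved: glass beaker, 70 mm diameter, 90 mm tall; origin at the centre of its underside.

How it is judged:
On the way, in this order (a step that is already met when the one before it is completed fails the run):
1. the tray has been cleared (sunk less than 3 mm) (value of joint tray below 0.003 m), for 0.3 s.
2. with the tray still empty (sunk less than 3 mm), the key is tight in the hub, its head down on the hub (within 4 mm), the jaw spread by more than 0.9 mm (z of key in the frame of hub_mouth below 0.004 m and horizontal distance between key and hub_mouth below 0.006 m and angle between the z axis of key and the z axis of hub_mouth, either way round below 0.08 rad and value of joint hub_jaw above 0.0009 m and value of joint tray below 0.003 m), for 0.3 s.
3. the tray's pointer is in the green band (24.5 to 31.5 mm) (value of joint tray between 0.0245 and 0.0315 m), for 0.5 s.
At the end, for the whole second after the job is handed in: The key is home and tight (head within 4 mm of the hub, upright, jaw spread more than 0.9 mm); the tray rests between 24.5 and 31.5 mm down; every rack and box present stands flat (tilt under 0.12 rad, underside within 6 mm of the floor) inside either the tray or the caddy, at rest (all of step 3 and z of key in the frame of hub_mouth below 0.004 m and horizontal distance between key and hub_mouth below 0.006 m and angle between the z axis of key and the z axis of hub_mouth, either way round below 0.08 rad and value of joint hub_jaw above 0.0009 m and velocity of joint tray between -0.01 and 0.01 m/s and ((x of rack1 in the frame of tray_floor between -0.036 and 0.036 m and y of rack1 in the frame of tray_floor between -0.1 and 0.1 m and z of rack1 in the frame of tray_floor between -0.006 and 0.006 m) or (x of rack1 in the frame of caddy_floor between -0.042 and 0.042 m and y of rack1 in the frame of caddy_floor between -0.13 and 0.13 m and z of rack1 in the frame of caddy_floor between -0.006 and 0.006 m)) and angle between each of rack1, rack2, rack3, box1, box2, box3's own z axis and vertical below 0.12 rad and linear speed of each of rack1, rack2, rack3, box1, box2, box3 below 0.02 m/s and ((x of rack2 in the frame of tray_floor between -0.036 and 0.036 m and y of rack2 in the frame of tray_floor between -0.1 and 0.1 m and z of rack2 in the frame of tray_floor between -0.006 and 0.006 m) or (x of rack2 in the frame of caddy_floor between -0.042 and 0.042 m and y of rack2 in the frame of caddy_floor between -0.13 and 0.13 m and z of rack2 in the frame of caddy_floor between -0.006 and 0.006 m)) and ((x of rack3 in the frame of tray_floor between -0.036 and 0.036 m and y of rack3 in the frame of tray_floor between -0.1 and 0.1 m and z of rack3 in the frame of tray_floor between -0.006 and 0.006 m) or (x of rack3 in the frame of caddy_floor between -0.042 and 0.042 m and y of rack3 in the frame of caddy_floor between -0.13 and 0.13 m and z of rack3 in the frame of caddy_floor between -0.006 and 0.006 m)) and ((x of box1 in the frame of tray_floor between -0.036 and 0.036 m and y of box1 in the frame of tray_floor between -0.115 and 0.115 m and z of box1 in the frame of tray_floor between -0.006 and 0.006 m) or (x of box1 in the frame of caddy_floor between -0.042 and 0.042 m and y of box1 in the frame of caddy_floor between -0.145 and 0.145 m and z of box1 in the frame of caddy_floor between -0.006 and 0.006 m)) and ((x of box2 in the frame of tray_floor between -0.036 and 0.036 m and y of box2 in the frame of tray_floor between -0.115 and 0.115 m and z of box2 in the frame of tray_floor between -0.006 and 0.006 m) or (x of box2 in the frame of caddy_floor between -0.042 and 0.042 m and y of box2 in the frame of caddy_floor between -0.145 and 0.145 m and z of box2 in the frame of caddy_floor between -0.006 and 0.006 m)) and ((x of box3 in the frame of tray_floor between -0.036 and 0.036 m and y of box3 in the frame of tray_floor between -0.115 and 0.115 m and z of box3 in the frame of tray_floor between -0.006 and 0.006 m) or (x of box3 in the frame of caddy_floor between -0.042 and 0.042 m and y of box3 in the frame of caddy_floor between -0.145 and 0.145 m and z of box3 in the frame of caddy_floor between -0.006 and 0.006 m))); the robot touches nothing.
It fails at once if a bystander is moved by more than 25 mm or tipped over (distance of any of amber_bottle, clear_bottle, beaker from where it was at the start of the episode above 0.025 m or angle between any of amber_bottle, clear_bottle, beaker's own z axis and vertical above 0.4 rad).
Of rack1, rack2, rack3, box1, box2 only 3 to 5 are there at a start; the rules pass over those that are not, and their reading is None.
At some moment in a run one of rack1, rack2, rack3, box1, box2, box3 may be knocked a few centimetres aside while the robot is not near it.
It also fails if it takes over 210 s, if anything falls off the work surface, if the arm or the gripper's body presses on something with over 40 N, if the wrist force passes 120 N, or if a joint passes its speed limit or range.

## Robot

A 6-joint arm with a two-finger parallel gripper is mounted at the origin on the work surface. World frame = base frame: x ahead of the robot, y to its left, z up, the work surface at z = 0. Lengths are in m, angles in rad, forces in N, time in s.
With the tool pointing down it reaches from about 0.35 to 0.875 m from the base axis. Payload 4.2 kg.
Tool frame: the origin (TCP) lies at the very end of the fingers, on their centre line; the grasp point (between the pads) lies 19 mm behind it; z points along the fingers, y is the line along which they close (so a half turn about z gives the same grasp; the last joint's range is limited). The gripper opens to 87 mm and grips with 3 to 60 N. Pads are 19 mm wide; open, the fingers measure 117 mm over their backs; the gripper's body (75 mm by 190 mm) begins 51 mm behind the grasp point.
Start: joints at [-1.036, 0.385, 0.008, 0, -1.194, -0.259], TCP at [0.17, -0.601, 0.223] pointing down, gripper open.
Joint ranges: [-3.14, 3.14], [-1.21, 2.06], [-1.07, 1.41], [-3.16, 2.05], [-2.99, -0.16], [-3.1, 3.1]. Speed limits (rad/s): [2.79, 2.79, 3.14, 3.14, 3.14, 3.14].

## Interface

Orientations are given as [roll, pitch, yaw] about the fixed x, y, z axes, in that order (R = Rz(yaw) Ry(pitch) Rx(roll)).
In Python, from workcell import robot gives the robot as it stands. The module is installed in compiled form; this text tells all that it offers. Calls block until the motion is done:
- robot.goto(position, orientation): joint-space move of the TCP to a pose.
- robot.move_straight(position, rotation=None, rate=0.15, max_force=None): straight line of the TCP; rotation=None keeps the orientation; rate is the mean speed in m/s. With max_force (N) it stops when the force on the tool has changed by that much, and returns True; else False.
- robot.move_j(angles): joint-space move.
- robot.open() and robot.grab(squeeze=None): open the fingers fully, or close them until they stop; squeeze is the grip in N (None keeps the last).
- robot.dwell(seconds).
- robot.ik(position, orientation): joint angles nearest the present ones, or None.
- robot.sense(): the state.
- robot.snapshot(name): name is "side" or "top" or "wrist"; returns a dict with "pixels" (384x512x3 uint8, red, green, blue), "range_z" (384x512 float32, m along the optical axis (not along the pixel's ray), 0 where there is no reading), "mtx" (3x3 intrinsics, pixels), "k1" (the pictures are not rectified: a ray, as slopes to the right and down, at radius r is drawn at 1 + k1 r^2 times it, then the intrinsics apply), "xyz" and "attitude" of the camera in the world. Camera axes: x right, y down, z forward; pixel columns grow to the right and rows downward; lengths in m; the calibration is good to about 2 mm. A picture is of the moment at which its call begins.
A pose or a line that the arm cannot do raises robot.Unreachable and nothing moves.
- robot.finish_job(): hands the job in; it is judged then, once.
Trained networks look in a picture, given as the dict that the camera call returned (one of the last four; its "shot" number tells which), for a name from the list of things; names that differ only in an ending like _2 or _b are one class to them, and where a whole thing is asked for, a point or a joint stands for the part that bears it (a point fixed in the world has none). Each returns a list of dicts, best first, with "confidence" (0 to 1); they miss things now and then, are a little off and sometimes report something else, mostly with a low value. They report only what shows in the picture. A call takes as long as a camera call.
- robot.find_in(picture, label): "position" ([column, row] in pixels, amid what is visible of it).
The state is a dict: "time": time; "joints": joint angles; "qd": joint speeds; "joint_torque": joint torques, N m; "position": TCP position; "ee_rot": TCP orientation; "contact_force": force on the tool from outside, world axes, zero at the start; "torque": the same for the moment, N m; "gripper_width": finger opening in m; "finger_force": force on a finger pad.
Only numpy, scipy, OpenCV 4.12 (cv2) and the standard library are available. Lean on these libraries where they do the work, as an engineer would, in place of code of your own. Each camera call takes 0.05 s, during which the arm holds its last target. There are 200 camera calls.

## Working session

There is one attempt and no reset: what is moved stays moved. The work goes in short steps, each a Python script; the robot and the scene stay as the last script left them, time stands still between calls to the robot, and variables do not carry over. Pictures are saved under pics/ and viewed, at most 14 in all, crops included, and the job is handed in when it is done.

```bash
mkdir -p pics; cat > h.py <<'E'
import numpy as np, cv2
from scipy.spatial.transform import Rotation as R
from workcell import robot
def camR(p):
    a=np.array(p["attitude"],float)
    return a if a.shape==(3,3) else R.from_euler('xyz',a).as_matrix()
def cloud(p):
    h,w=p["range_z"].shape
    v,u=np.mgrid[0:h,0:w].astype(np.float32)
    K=np.array(p["mtx"],float)
    n=cv2.undistortPoints(np.stack([u.ravel(),v.ravel()],1)[:,None].astype(np.float64),K,np.array([p["k1"],0,0,0.]))[:,0]
    z=p["range_z"].ravel()
    c=np.c_[n*z[:,None],z]
    W=c@camR(p).T+np.array(p["xyz"])
    W[z==0]=np.nan
    return W.reshape(h,w,3)
def save(p,name,s=1,crop=None):
    im=p["pixels"][:,:,::-1]
    if crop: a,b,c,d=crop; im=im[b:d,a:c]
    if s!=1: im=cv2.resize(im,None,fx=s,fy=s,interpolation=cv2.INTER_CUBIC)
    cv2.imwrite("pics/"+name+".png",im)
E
python3 - <<'E'
from h import *
s=robot.sense();print(s["time"],s["position"],s["ee_rot"],s["contact_force"])
for n in("top","side"):
    p=robot.snapshot(n);save(p,n+"0",1.5);print(n,p["xyz"],p["attitude"],p["k1"],p["mtx"])
    W=cloud(p);np.save(n+"W",W);np.save(n+"I",p["pixels"])
    for l in("key","key_stand","shaker","hub_jaw","tray","caddy_floor","rack1","box1","amber_bottle","clear_bottle","beaker"):
        try:
            print(l,[(np.round(d["position"]).tolist(),round(d["confidence"],2),np.round(W[int(d["position"][1]),int(d["position"][0])],3).tolist()) for d in robot.find_in(p,l)])
        except Exception as e: print(l,e)
E
```

```text
0.0 [ 0.17001752 -0.60080093  0.22145234] [ 3.13941328e+00 -9.53096144e-05 -2.86602961e+00] [-0.62094227  0.33451631 -0.14080205]
top [ 0.41218547 -0.00183493  1.54699464] [-3.01492511 -0.0074813  -1.56427659] -0.05527734801475861 [[466.58225255   0.         253.89151759]
 [  0.         466.58225255 187.25229977]
 [  0.           0.           1.        ]]
key [([147.0, 250.0], 0.64, [0.399, 0.316, 0.115])]
key_stand [([154.0, 244.0], 0.91, [0.418, 0.298, 0.086])]
shaker []
hub_jaw []
tray [([207.0, 182.0], 0.68, [0.616, 0.138, 0.07])]
caddy_floor [([320.0, 190.0], 0.68, [0.602, -0.233, 0.0]), ([238.0, 129.0], 0.62, [0.777, 0.043, 0.124])]
rack1 [([356.0, 245.0], 0.94, [0.422, -0.339, 0.053]), ([321.0, 190.0], 0.25, [0.604, -0.236, 0.008])]
box1 [([184.0, 181.0], 0.91, [0.612, 0.204, 0.122]), ([245.0, 245.0], 0.81, [0.42, 0.018, 0.058]), ([208.0, 240.0], 0.61, [0.435, 0.136, 0.055])]
amber_bottle [([319.0, 132.0], 0.68, [0.765, -0.211, 0.143])]
clear_bottle [([319.0, 133.0], 0.73, [0.765, -0.213, 0.129]), ([238.0, 129.0], 0.6, [0.778, 0.042, 0.132])]
beaker [([150.0, 146.0], 0.68, [0.
[... 302 characters left out ...]
y_stand [([275.0, 351.0], 0.63, [0.391, 0.355, 0.083])]
shaker [([213.0, 294.0], 0.85, [0.54, 0.321, 0.123]), ([188.0, 200.0], 0.31, [0.777, 0.069, 0.08])]
hub_jaw []
tray [([228.0, 246.0], 0.8, [0.606, 0.159, 0.066])]
caddy_floor [([292.0, 182.0], 0.95, [0.595, -0.209, 0.005])]
rack1 [([357.0, 164.0], 0.85, [0.424, -0.315, 0.058])]
box1 [([293.0, 278.0], 0.98, [0.431, 0.169, 0.055]), ([214.0, 252.0], 0.86, [0.596, 0.225, 0.12]), ([318.0, 240.0], 0.63, [0.424, 0.033, 0.051])]
amber_bottle [([274.0, 352.0], 0.73, [0.391, 0.355, 0.083]), ([229.0, 247.0], 0.38, [0.599, 0.16, 0.07])]
clear_bottle [([191.0, 203.0], 0.7, [0.769, 0.068, 0.072])]
beaker [([143.0, 283.0], 0.7, [0.703, 0.342, 0.089])]
```

View pics/top0.png

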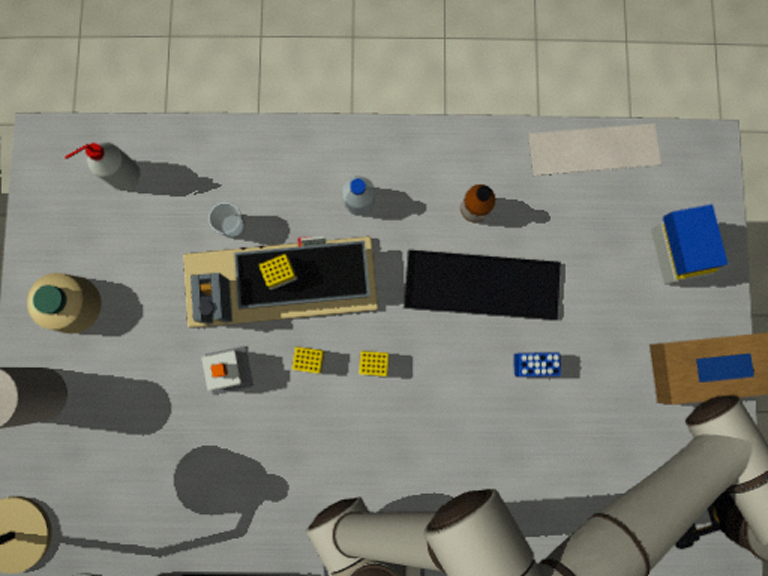

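View pics/side0.png

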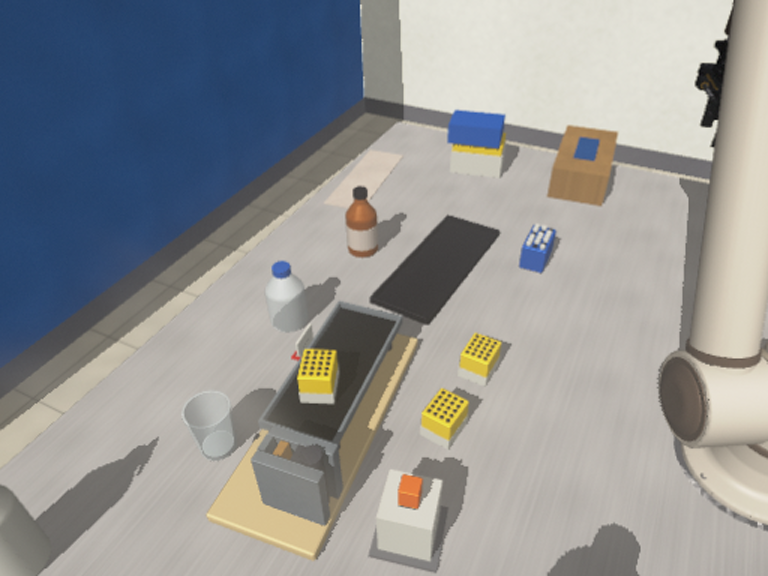

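The top view shows one rack at (538,364)/1.5, boxes at (308,360) and (374,363), and box3 on the tray at (277,270). The key head is at (218,370), the hub at (208,298) and the caddy at (482,285). So there is one rack and three boxes: rack + 2 boxes go on the tray and one box in the caddy.

```bash
cat >> h.py <<'E'
def rect(W,mask,zlo,zhi,near=None,rad=.1,hull=None):
    m=mask&(W[...,2]>zlo)&(W[...,2]<zhi)
    if near is not None: m&=np.hypot(W[...,0]-near[0],W[...,1]-near[1])<rad
    m=cv2.morphologyEx(m.astype(np.uint8),cv2.MORPH_OPEN,np.ones((2,2)))>0
    n,l,st,_=cv2.connectedComponentsWithStats(m.astype(np.uint8))
    if n<2: return None
    k=1+np.argmax(st[1:,4]); q=W[l==k]
    (c,s,a)=cv2.minAreaRect((q[:,:2]*1000).astype(np.float32))
    a=np.deg2rad(a)
    if s[0]>s[1]: a+=np.pi/2; s=s[::-1]
    # yaw of long axis(y) minus 90 => x along short side
    yaw=(a+np.pi/2)%np.pi-np.pi/2
    return np.round([c[0]/1000,c[1]/1000,np.median(q[:,2])],4).tolist(),np.round(s,1).tolist(),round(float(yaw),3),len(q)
def masks(I):
    H=cv2.cvtColor(I,cv2.COLOR_RGB2HSV); h,s,v=H[...,0],H[...,1],H[...,2]
    return dict(yellow=(h>20)&(h<35)&(s>120),orange=(h>4)&(h<18)&(s>170),blue=(h>105)&(h<125)&(s>120),black=(v<60),dark=(v<110)&(s<70),cream=(h>12)&(h<28)&(s>40)&(s<150),white=(s<30)&(v>150),any=v>=0)
E
python3 - <<'E'
from h import *
W=np.load("topW.npy");I=np.load("topI.npy");m=masks(I);a=m["any"]
print("box3",rect(W,a,.115,.15,(.612,.204),.06))
print("boxA",rect(W,a,.035,.08,(.42,.018),.06))
print("boxB",rect(W,a,.035,.08,(.435,.136),.06))
print("rack",rect(W,a,.035,.08,(.422,-.339),.08))
print("key",rect(W,a,.1,.15,(.4,.31),.06))
print("stand",rect(W,a,.07,.13,(.4,.31),.08))
print("caddyblack",rect(W,m["black"],-.02,.03,(.59,-.233),.25))
print("caddyrim",rect(W,a,.01,.03,(.59,-.233),.22))
print("shaker hi",rect(W,a,.06,.15,(.6,.16),.25))
print("shaker all",rect(W,a,.012,.15,(.6,.16),.28))
print("hub",rect(W,a,.11,.15,(.575,.33),.09))
print("tray",rect(W,a,.06,.1,(.6,.14),.2))
E
```

```text
box3 ([0.6137, 0.2035, nan], [46.0, 56.7], 0.382, 294)
boxA ([0.4226, 0.0011, nan], [49.7, 60.7], -0.056, 295)
boxB ([0.4273, 0.1451, nan], [41.9, 73.8], 0.863, 297)
rack ([0.422, -0.3598, nan], [49.0, 107.5], 0.041, 432)
key ([0.4067, 0.3188, 0.1122], [21.5, 27.6], 0.012, 70)
stand ([nan, nan, nan], [0.0, 0.0], 0.0, 504)
caddyblack ([0.6129, -0.2415, nan], [128.9, 339.0], -0.149, 3926)
caddyrim ([0.609, -0.4089, 0.0071], [9.2, 31.1], 1.488, 18)
shaker hi ([0.6792, 0.0555, nan], [0.0, 0.0], 0.0, 3223)
shaker all ([0.6021, 0.2095, nan], [163.2, 415.2], 0.106, 6149)
hub ([0.5437, 0.3369, nan], [68.6, 105.3], 1.106, 559)
tray ([0.5675, 0.1361, nan], [109.0, 308.4], 0.481, 2900)
```

```bash
sed -i 's/^    n,l,st,_=cv2/    m\&=np.isfinite(W[...,2])\n    n,l,st,_=cv2/' h.py
python3 - <<'E'
from h import *
def tryg(p,yaws=(0,np.pi/2,-np.pi/2,np.pi)):
    for y in yaws:
        try: robot.goto(p,[np.pi,0,y]);return y
        except robot.Unreachable: pass
print(tryg([.50,.23,.42]),robot.sense()["time"],robot.sense()["joints"])
p=robot.snapshot("wrist");print(p["xyz"],p["attitude"],p["mtx"],p["k1"])
save(p,"w1",1.5);W=cloud(p);np.save("w1W",W);np.save("w1I",p["pixels"])
for l in("key","hub_jaw","box1","shaker","tray"):
    print(l,[(np.round(d["position"]).tolist(),round(d["confidence"],2),np.round(W[int(d["position"][1]),int(d["position"][0])],3).tolist()) for d in robot.find_in(p,l)])
m=masks(p["pixels"]);a=m["any"]
print("key",rect(W,a,.1,.15,(.4,.31),.06))
print("keyorange",rect(W,m["orange"],.108,.13,(.4,.31),.06))
print("stand",rect(W,a,.07,.13,(.4,.31),.08))
print("hub",rect(W,a,.118,.15,(.575,.33),.09))
print("box3",rect(W,a,.115,.15,(.612,.204),.06))
W=np.load("topW.npy");I=np.load("topI.npy");m=masks(I);a=m["any"]
print("box3",rect(W,a,.115,.15,(.612,.204),.06))
print("boxA",rect(W,a,.04,.08,(.42,.018),.06))
print("boxB",rect(W,a,.04,.08,(.435,.136),.06))
print("rack",rect(W,a,.04,.08,(.422,-.339),.08))
print("caddyblack",rect(W,m["black"],-.02,.03,(.59,-.233),.25))
print("shaker all",rect(W,a,.012,.15,(.6,.16),.28))
print("tray",rect(W,m["dark"],.06,.1,(.6,.14),.2))
E
```

```text
0 4.4 [ 7.24703031e-01  1.87135517e-01  2.12348081e-01  2.15888950e-05
 -1.59643342e+00  8.44990575e-01]
[0.58524717 0.22896369 0.58168708] [ 2.83192930e+00 -6.65291171e-04 -1.57177104e+00] [[323.07766093   0.         256.45347228]
 [  0.         323.07766093 190.35982389]
 [  0.           0.           1.        ]] -0.04384296235256945
key [([199.0, 204.0], 0.62, [0.415, 0.318, 0.118])]
hub_jaw [([169.0, 90.0], 0.53, [0.584, 0.348, 0.121])]
box1 [([271.0, 63.0], 0.89, [0.617, 0.209, 0.124]), ([306.0, 180.0], 0.78, [0.437, 0.147, 0.057]), ([378.0, 180.0], 0.67, [0.437, 0.021, 0.054])]
shaker [([273.0, 85.0], 0.63, [0.589, 0.204, 0.069])]
tray []
key ([0.4029, 0.3207, 0.116], [28.1, 44.8], 1.514, 338)
keyorange ([0.4107, 0.3197, 0.1163], [22.2, 24.7], -1.343, 237)
stand ([0.3901, 0.3306, 0.0848], [96.8, 105.2], -1.358, 1872)
hub ([0.5476, 0.3665, 0.1245], [97.8, 112.3], -1.479, 2613)
box3 ([0.6155, 0.2009, 0.1239], [51.7, 67.8], 0.391, 1762)
box3 ([0.6137, 0.2035, 0.1221], [46.0, 56.7], 0.382, 293)
boxA ([0.4227, 0.0012, 0.0536], [49.9, 60.6], -0.067, 294)
boxB ([0.4292, 0.1468, 0.054], [50.5, 62.7], -0.131, 295)
rack ([0.4223, -0.3598, 0.0555], [49.2, 107.6], 0.048, 430)
caddyblack ([0.5997, -0.2411, 0.0035], [128.7, 348.0], -0.071, 3908)
shaker all ([0.607, 0.2105, 0.0658], [173.8, 418.9], 0.106, 6123)
tray ([0.6145, 0.1601, 0.0672], [124.3, 288.2], 0.109, 1955)
```

View pics/w1.png

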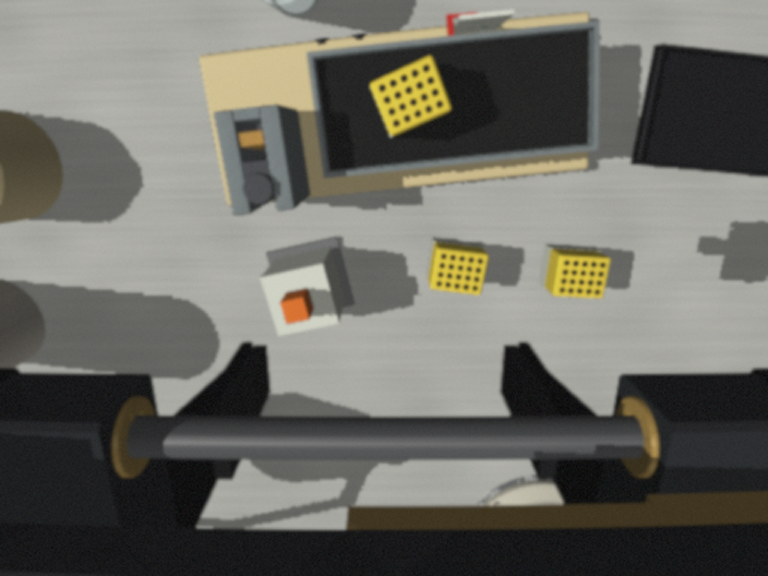

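The wrist view shows the brass jaw at (250,138), the shaft at (258,188), the gap between them, and the key head at (296,307). Next I move box3 into the caddy, then look at the key and hub up close.

```bash
cat >> h.py <<'E'
def down(yaw): return [np.pi,0,float(yaw)]
CAD=(np.array([.5997,-.2411]),-.071)
def loc(F,x,y):
    c,s=np.cos(F[1]),np.sin(F[1]); return F[0]+[c*x-s*y,s*x+c*y]
def st(*k):
    s=robot.sense(); print("t=%.1f"%s["time"],"pos",np.round(s["position"],4),"F",np.round(s["contact_force"],1),"w %.4f"%s["gripper_width"],"ff",np.round(s["finger_force"],1),*k); return s
def pick(xy,yaw,zb,sq=20,hi=.25):
    o=down(yaw-np.pi/2); robot.open()
    robot.goto([xy[0],xy[1],max(hi-.06,zb+.12)],o)
    robot.move_straight([xy[0],xy[1],zb+.02],rate=.12)
    robot.grab(sq); st("grabbed")
    robot.move_straight([xy[0],xy[1],hi],rate=.2)
def place(xy,yaw,zb,hi=.25):
    o=down(yaw-np.pi/2)
    robot.goto([xy[0],xy[1],hi],o); st("above")
    robot.move_straight([xy[0],xy[1],zb+.05],rate=.2)
    hit=robot.move_straight([xy[0],xy[1],zb+.02],rate=.05)
    robot.dwell(.2); st("placing"); robot.open()
    robot.move_straight([xy[0],xy[1],hi-.05],rate=.2)
E
python3 - <<'E'
from h import *
pick((.6146,.202),.387,.068,hi=.27)
xy=loc(CAD,0,.08)
place(xy,CAD[1],.006)
st()
robot.goto([.41,.29,.36],down(0))
p=robot.snapshot("wrist");save(p,"w2",1.5);np.save("w2W",cloud(p));np.save("w2I",p["pixels"])
W=cloud(p);m=masks(p["pixels"])
print("keytop",rect(W,m["orange"],.112,.122,(.405,.32),.06),rect(W,m["orange"],.09,.122,(.405,.32),.06))
print("stand",rect(W,m["any"],.08,.09,(.4,.32),.07))
print(robot.sense()["time"])
p=robot.snapshot("top");print("box3",rect(cloud(p),masks(p["pixels"])["any"],.04,.09,xy,.06))
E
```

```text
t=7.8 pos [0.6148 0.202  0.0881] F [ 0.4 -0.6 -0.7] w 0.0497 ff 20.0 grabbed
t=10.2 pos [ 0.6058 -0.1603  0.25  ] F [-0.1 -0.1 -1.3] w 0.0498 ff 20.0 above
t=12.3 pos [ 0.6055 -0.1613  0.0261] F [-0.6 -1.  -0.9] w 0.0500 ff 20.0 placing
t=14.2 pos [ 0.6045 -0.1611  0.1986] F [-0.8  0.2 -0.2] w 0.0870 ff 0.0
keytop ([0.4098, 0.3202, 0.1166], [23.0, 24.3], -1.362, 343) ([0.4104, 0.3203, 0.1165], [23.0, 25.4], -1.362, 361)
stand ([0.396, 0.3257, 0.0847], [83.7, 93.0], -1.351, 2108)
16.1
box3 ([0.6056, -0.1623, 0.0587], [53.1, 67.7], -0.026, 301)
```

View pics/w2.png

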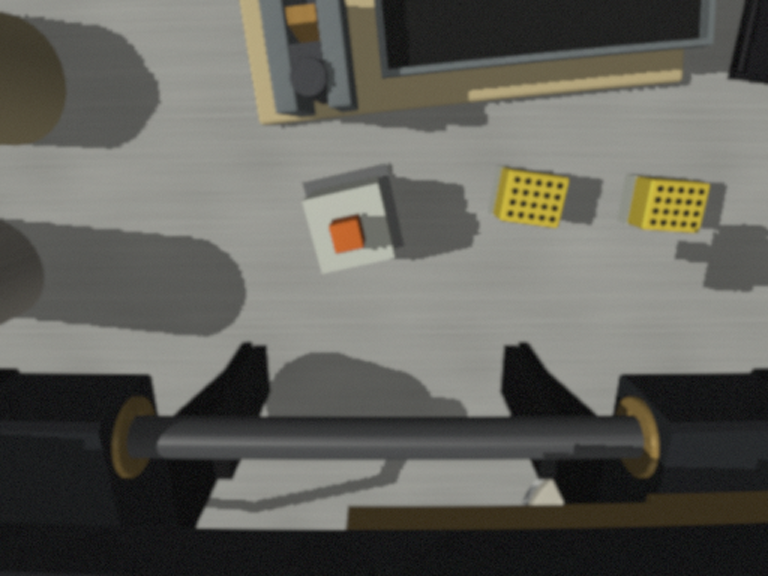

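```bash
python3 - <<'E'
from h import *
robot.goto([.515,.34,.30],down(.107))
p=robot.snapshot("wrist");save(p,"w3",3,(130,0,396,200));W=cloud(p);np.save("w3W",W);np.save("w3I",p["pixels"])
m=masks(p["pixels"])
print(p["xyz"])
print("hubtop",rect(W,m["any"],.12,.129,(.575,.34),.09))
print("shaft",rect(W,m["any"],.1295,.14,(.575,.34),.09))
print("brass",rect(W,m["orange"]|m["cream"],.115,.13,(.575,.34),.07))
import numpy as np
c=rect(W,m["any"],.12,.129,(.575,.34),.09)[0]
for r in range(30,150,6): print(r,[ "%3d"%(1000*z) if z==z else "nan" for z in W[r,200:310:5,2]])
E
```

```text
[0.60036636 0.34833978 0.46059856]
hubtop ([0.5423, 0.3471, 0.1245], [80.9, 127.7], -1.467, 3975)
shaft ([0.5192, 0.3435, 0.1316], [27.1, 59.1], -1.461, 570)
brass ([0.5749, 0.3506, 0.1219], [19.1, 24.1], 0.106, 258)
30 [' 18', ' 19', ' 20', ' 20', ' 18', ' 19', ' 20', ' 19', ' 20', ' 19', ' 20', ' 20', ' 21', ' 21', ' 20', ' 19', ' 19', ' 20', ' 19', ' 18', ' 20', ' 21']
36 [' 19', ' 19', ' 20', ' 19', ' 20', ' 19', ' 19', ' 20', ' 20', ' 19', ' 18', ' 18', ' 18', ' 19', ' 19', ' 20', ' 18', ' 19', ' 18', ' 19', ' 20', ' 84']
42 [' 20', ' 19', ' 18', ' 18', ' 18', ' 21', ' 18', ' 20', ' 18', ' 20', ' 19', ' 20', ' 20', ' 19', ' 19', ' 19', ' 21', ' 19', ' 19', ' 17', ' 20', ' 85']
48 [' 20', ' 20', ' 18', ' 19', ' 19', ' 19', ' 20', ' 20', ' 18', ' 18', ' 19', ' 19', ' 20', ' 21', ' 20', ' 17', ' 18', ' 19', ' 19', ' 19', ' 21', ' 84']
54 [' 18', ' 21', ' 21', ' 20', ' 19', ' 19', ' 19', ' 20', ' 20', ' 19', ' 19', ' 20', ' 19', ' 18', ' 20', ' 20', ' 20', ' 18', ' 17', ' 19', ' 22', ' 84']
60 [' 18', ' 19', ' 20', ' 20', ' 19', ' 18', ' 20', ' 20', ' 20', ' 20', ' 19', ' 20', ' 19'
[... 1584 characters left out ...]
, '123', '124', '124', '123', ' 19', ' 20', ' 19', ' 84', ' 75']
126 ['  1', ' 19', ' 18', ' 20', ' 20', '124', '124', '126', '107', '107', '109', '107', '107', '124', '125', '124', ' 20', ' 18', ' 19', ' 19', ' 86', ' 75']
132 ['  0', ' 19', ' 18', ' 18', ' 19', '125', '126', '125', '124', '124', '125', '125', '125', '124', '124', '125', ' 19', ' 20', ' 18', ' 19', ' 84', ' 73']
138 ['  0', ' 20', ' 19', ' 19', ' 18', '125', '123', '123', '124', '124', '125', '125', '125', '125', '125', '124', ' 18', ' 20', ' 20', ' 19', ' 84', ' 75']
144 ['  0', ' 18', ' 19', ' 18', ' 20', '124', '125', '125', '129', '132', '130', '132', '130', '124', '125', '125', ' 18', ' 19', ' 20', ' 19', ' 84', ' 85']
```

View pics/w3.png

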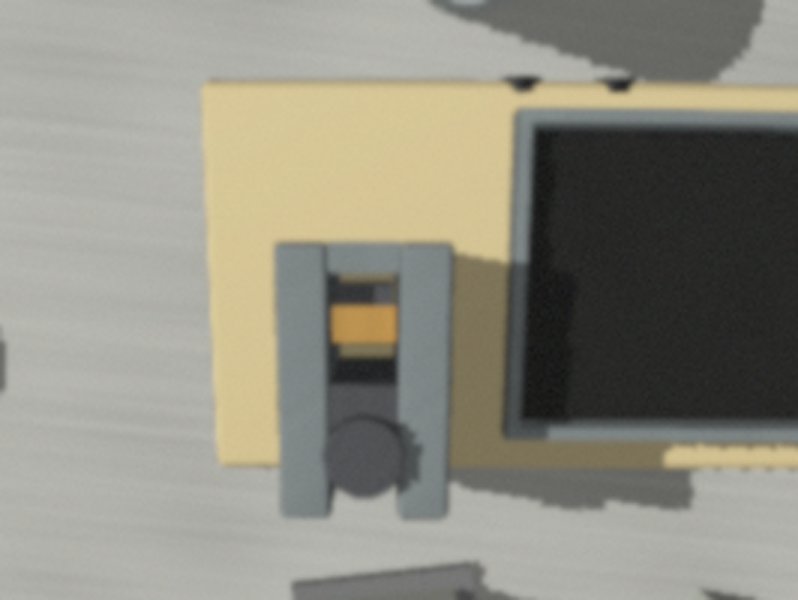

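The close view shows the gap between cheek edges at columns 328 and 398 (crop). The jaw's lip ends at row ~343 and the shaft flat's edge is at row ~383. Next I find these edges in the depth data.

```bash
python3 - <<'E'
from h import *
W=np.load("w3W.npy");I=np.load("w3I.npy").astype(int)
yaw=.107;c,s=np.cos(yaw),np.sin(yaw)
X=c*W[...,0]+s*W[...,1];Y=-s*W[...,0]+c*W[...,1]
for r in range(108,134): print(r,[("%.1f/%3d"%(1000*X[r,k],1000*W[r,k,2])) for k in(244,251,258)],I[r,251].tolist())
print()
for k in list(range(234,246))+list(range(257,268)): print(k,[("%.1f/%3d"%(1000*Y[r,k],1000*W[r,k,2])) for r in(105,118,126)])
# cheek outer edges + inner along rows
for r in (90,110,130,150,165):
    z=W[r,:,2];k=np.where((z>.118)&(z<.128)&(np.arange(512)>200)&(np.arange(512)<300))[0];print(r,k[0],k[-1],np.round([Y[r,k[0]]*1e3,Y[r,k[-1]]*1e3],1))
E
```

```text
108 ['613.6/121', '613.6/122', '613.6/122'] [189, 146, 80]
109 ['612.6/122', '612.6/121', '612.6/122'] [188, 146, 80]
110 ['611.6/122', '611.6/121', '611.5/121'] [187, 144, 79]
111 ['610.6/122', '610.5/121', '610.6/122'] [187, 145, 79]
112 ['609.6/122', '609.6/122', '609.6/121'] [186, 143, 80]
113 ['608.6/122', '608.5/121', '608.5/120'] [173, 136, 80]
114 ['599.5/ 19', '599.5/ 19', '599.5/ 19'] [145, 123, 82]
115 ['598.2/ 19', '598.3/ 19', '598.1/ 18'] [127, 115, 85]
116 ['597.0/ 20', '597.0/ 20', '596.8/ 18'] [125, 115, 88]
117 ['595.7/ 19', '595.8/ 21', '595.5/ 18'] [118, 110, 85]
118 ['594.3/ 19', '594.3/ 20', '594.3/ 19'] [100, 94, 73]
119 ['593.9/ 29', '593.9/ 29', '593.9/ 29'] [67, 64, 53]
120 ['593.9/ 42', '593.9/ 42', '594.0/ 43'] [42, 42, 39]
121 ['593.9/ 55', '593.8/ 55', '593.8/ 54'] [38, 39, 39]
122 ['593.9/ 67', '593.8/ 66', '593.9/ 67'] [35, 36, 36]
123 ['593.8/ 77', '593.8/ 77', '593.9/ 78'] [35, 36, 36]
124 ['593.8/ 88', '593.7/ 87', '593.9/ 89'] [33, 34, 34]
125 ['594.0/100', '593.7/ 97', '593.7/ 97'] [36, 38, 37]
126 ['593.9/108', '593.9/108', '593.9/108'] [37, 39, 
[... 844 characters left out ...]
244 ['294.2/121', '298.0/ 19', '294.9/108']
245 ['293.2/121', '296.7/ 19', '293.9/107']
257 ['280.9/120', '280.6/ 20', '280.9/108']
258 ['279.9/122', '279.2/ 19', '279.8/108']
259 ['278.9/121', '277.9/ 19', '278.7/106']
260 ['277.9/121', '276.6/ 21', '277.7/107']
261 ['276.9/121', '275.2/ 20', '276.6/107']
262 ['275.2/ 86', '275.2/ 91', '275.5/108']
263 ['274.9/122', '274.8/122', '274.8/123']
264 ['273.8/122', '273.8/125', '273.8/124']
265 ['272.9/124', '272.8/125', '272.7/124']
266 ['271.9/124', '271.8/124', '271.7/124']
267 ['270.9/124', '270.7/124', '270.7/124']
90 221 280 [316.9 257.8]
110 222 280 [316.5 257.6]
130 222 279 [317.3 258.2]
150 223 279 [316.9 257.8]
165 223 278 [317.6 258.5]
```

```bash
python3 - <<'E'
from h import *
W=np.load("w2W.npy");I=np.load("w2I.npy");m=masks(I)
near=np.hypot(W[...,0]-.41,W[...,1]-.32)<.025
o=near&(W[...,2]>.09)
top=o&(W[...,2]>.114)
for yaw in (.19,.20,.21,.22,.23):
    c,s=np.cos(yaw),np.sin(yaw);X=(c*W[...,0]+s*W[...,1])*1e3;Y=(-s*W[...,0]+c*W[...,1])*1e3
    q=lambda A,M:np.round(np.percentile(A[M],[0,2,98,100]),1)
    print(yaw,"top X",q(X,top),"Y",q(Y,top)," all X",q(X,o),"Y",q(Y,o),top.sum(),o.sum())
yaw=.21;c,s=np.cos(yaw),np.sin(yaw);X=(c*W[...,0]+s*W[...,1])*1e3;Y=(-s*W[...,0]+c*W[...,1])*1e3
v,u=np.where(o);print(u.min(),u.max(),v.min(),v.max())
for k in (225,230,235): print(k,["%d:%.1f/%d"%(r,X[r,k],W[r,k,2]*1e3) for r in range(138,172)])
st=np.hypot(W[...,0]-.41,W[...,1]-.32)<.06
st&=(W[...,2]>.08)&(W[...,2]<.09)
print("stand",np.round(np.percentile(X[st],[0,1,99,100]),1),np.round(np.percentile(Y[st],[0,1,99,100]),1))
E
```

```text
0.19 top X [450.4 456.2 483.2 484.3] Y [225.5 230.8 255.5 256.1]  all X [450.4 456.  483.2 484.3] Y [225.3 228.9 255.5 256.1] 4267 4348
0.2 top X [452.7 458.6 485.7 486.7] Y [220.9 226.2 250.9 251.5]  all X [452.7 458.3 485.7 486.7] Y [220.7 224.3 250.9 251.5] 4267 4348
0.21 top X [455.  460.9 488.1 489.2] Y [216.2 221.6 246.2 246.9]  all X [455.  460.6 488.1 489.2] Y [216.2 219.6 246.2 246.9] 4267 4348
0.22 top X [457.2 463.1 490.5 491.5] Y [211.6 216.9 241.5 242.3]  all X [457.2 462.8 490.5 491.5] Y [211.5 214.8 241.5 242.3] 4267 4348
0.23 top X [459.4 465.4 492.9 493.9] Y [206.9 212.1 236.9 237.7]  all X [459.4 465.1 492.8 493.9] Y [206.8 210.1 236.9 237.7] 4267 4348
80 243 143 351
225 ['138:489.5/84', '139:488.2/85', '140:486.7/83', '141:485.6/85', '142:484.1/84', '143:482.8/84', '144:481.4/84', '145:480.7/88', '146:480.5/95', '147:480.5/104', '148:480.7/113', '149:479.9/116', '150:478.8/117', '151:477.5/116', '152:476.1/115', '153:475.1/116', '154:473.9/117', '155:472.5/116', '156:471.3/116', '157:470.2/117', '158:468.5/115', '159:467.3/116', '160:466.1/116', '161:465.0/117', '1
[... 156 characters left out ...]
5.0/85']
230 ['138:487.9/83', '139:486.6/83', '140:485.3/83', '141:484.2/85', '142:482.7/84', '143:481.4/84', '144:480.7/88', '145:480.8/98', '146:480.6/104', '147:480.8/114', '148:479.7/115', '149:478.7/116', '150:477.2/115', '151:476.2/116', '152:474.7/115', '153:473.6/116', '154:472.4/116', '155:471.2/116', '156:469.8/116', '157:468.7/116', '158:467.3/116', '159:466.1/116', '160:464.7/115', '161:463.5/116', '162:462.3/116', '163:461.2/117', '164:459.7/116', '165:458.6/117', '166:457.4/117', '167:456.4/118', '168:447.4/84', '169:446.0/83', '170:444.6/83', '171:443.2/84']Traceback (most recent call last):
  File "<stdin>", line 12, in <module>
ValueError: cannot convert float NaN to integer
```

```bash
python3 - <<'E'
from h import *
o=down(.21)
robot.goto([.4102,.3203,.17],o)
robot.move_straight([.4102,.3203,.091],rate=.1)
robot.grab(30);st("grab")
robot.move_straight([.4102,.3203,.2],rate=.1)
robot.goto([.43,.32,.32],down(-.3));st("up")
robot.dwell(.3)
p=robot.snapshot("side");save(p,"s1",5,(220,180,370,300));W=cloud(p);np.save("s1W",W);np.save("s1I",p["pixels"])
d=robot.find_in(p,"key");print(d[:2])
E
```

```text
t=19.4 pos [0.4103 0.3204 0.091 ] F [0.5 0.3 0.1] w 0.0259 ff 30.0 grab
t=21.2 pos [0.4297 0.3199 0.3196] F [-1.   0.3 -2.8] w 0.0258 ff 30.0 up
[{'position': [320.3, 237.1], 'confidence': 0.7}, {'position': [264.7, 255.1], 'confidence': 0.61}]
```

View pics/s1.png

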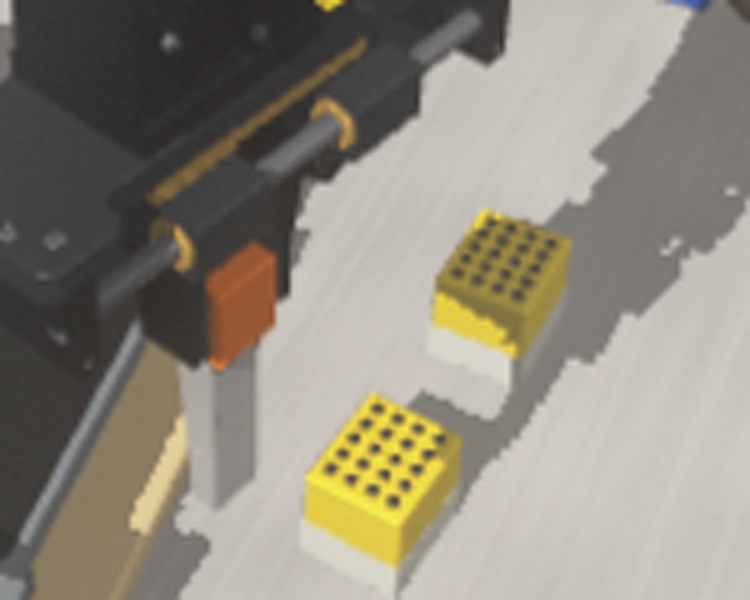

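The side view shows the key held upright: orange head at (240,305), shank to (210,510). Its left (+x) edge seems to taper. I'll check this with depth.

```bash
python3 - <<'E'
from h import *
W=np.load("s1W.npy")
pos=np.array([.4297,.3199,.3196]);yaw=-.3
c,s=np.cos(yaw),np.sin(yaw);D=W-pos
X=(c*D[...,0]+s*D[...,1])*1e3;Y=(-s*D[...,0]+c*D[...,1])*1e3;Z=D[...,2]*1e3
m=(abs(X)<25)&(abs(Y)<25)
for z in range(-84,10,8):
    k=m&(abs(Z-z)<4)
    if k.sum()>3: 
        f=k&(Y>6)
        print(z,k.sum(),"X",np.round([X[k].min(),X[k].max()],1),"Y",np.round([Y[k].min(),Y[k].max()],1))
k=m&(Z<-12)&(Z>-75)
print("minusx face X", [np.round(np.median(X[m&(abs(Z-z)<8)&(Y<5)]),1) for z in(-20,-40,-60)])
E
```

```text
-84 15 X [-8.7  1.7] Y [-9. 11.]
-76 39 X [-9.4  2.1] Y [-8.7 11.1]
-68 41 X [-9.4  1.4] Y [-9.1 11.1]
-60 46 X [-8.8  3.8] Y [-9.1 10.8]
-52 44 X [-9.1  3.8] Y [-8.8 10.6]
-44 43 X [-8.5  4.8] Y [-8.2 10.9]
-36 52 X [-9.1  5.5] Y [-8.7 10.9]
-28 49 X [-9.1  5.3] Y [-9.2 10.5]
-20 45 X [-8.9  6.6] Y [-8.3 11. ]
-12 6 X [-8.6 -3.9] Y [ 8.1 10.4]
-4 52 X [-14.9   5. ] Y [-21.  22.]
4 105 X [-14.7   9.6] Y [-21.5  23.1]
minusx face X [np.float64(-8.2), np.float64(-8.3), np.float64(-8.1)]
```

```bash
cat >> h.py <<'E'
HY=.107; HUB=(np.array([.5667,.3498]),HY)
E
python3 - <<'E'
from h import *
o=down(HY); dz=.006
P=lambda ex,depth:[*loc(HUB,ex,0),.125+.075+dz-depth]   # depth of tip under hub top
robot.goto(P(.0017,-.05),o)
robot.move_straight(P(.0017,-.006),rate=.1);robot.dwell(.3);s0=st("pre")
h=robot.move_straight(P(.0017,.022),rate=.03,max_force=4);st("d22",h)
if not h:
    robot.move_straight(P(.0003,.022),rate=.02);st("shift")
    h=robot.move_straight(P(.0003,.066),rate=.02,max_force=6);st("snug",h)
E
```

```text
t=23.2 pos [0.5686 0.3501 0.2126] F [ 0.7 -0.2 -0.9] w 0.0260 ff 30.0 pre
t=24.3 pos [0.5685 0.3501 0.1843] F [-0.5  0.3 -1.1] w 0.0260 ff 30.0 d22 False
t=24.5 pos [0.567  0.3499 0.1843] F [-0.9 -0.4 -0.7] w 0.0256 ff 30.0 shift
t=26.3 pos [0.567  0.3499 0.1441] F [-0.4  0.8  3.4] w 0.0258 ff 30.0 snug True
```

```bash
python3 - <<'E'
from h import *
o=down(HY)
robot.open();st("open")
robot.move_straight([*loc(HUB,0,0),.24],rate=.2)
robot.grab(5);robot.dwell(.2);st("closed")
z=.18
for f in(5,8,11,13,15,17,19):
    h=robot.move_straight([*loc(HUB,0,0),.152],rate=.03,max_force=f);s=st("push",f,h)
    z=s["position"][2]
    if z<.1585: 
        print("home?")
    robot.move_straight([*loc(HUB,0,0),z+.02],rate=.1);robot.dwell(.2)
    if z<.1585 and f>=11: break
p=robot.snapshot("side");save(p,"s2",5,(150,220,290,340))
E
```

```text
t=27.5 pos [0.5663 0.3494 0.1434] F [-0.2 -0.6 -0.2] w 0.0870 ff 0.0 open
t=29.9 pos [0.5667 0.3498 0.24  ] F [0.  0.1 0.3] w 0.0007 ff 0.0 closed
t=32.0 pos [0.5667 0.3497 0.1687] F [0.  0.3 2.4] w 0.0004 ff 1.1 push 5 True
t=33.4 pos [0.5666 0.3497 0.1655] F [-0.2 -0.8  2. ] w 0.0004 ff 0.8 push 8 True
t=34.7 pos [0.5666 0.3497 0.1627] F [-0.5  0.7  2.5] w 0.0005 ff 1.1 push 11 True
t=36.0 pos [0.5666 0.3497 0.1603] F [0.  0.9 2.7] w 0.0002 ff 1.3 push 13 True
t=37.3 pos [0.5666 0.3498 0.1586] F [-0.1 -0.6  2.9] w 0.0007 ff 1.5 push 15 True
t=38.6 pos [0.5666 0.3497 0.1575] F [-1.9  0.5  4.2] w 0.0004 ff 1.7 push 17 True
home?
```

View pics/s2.png

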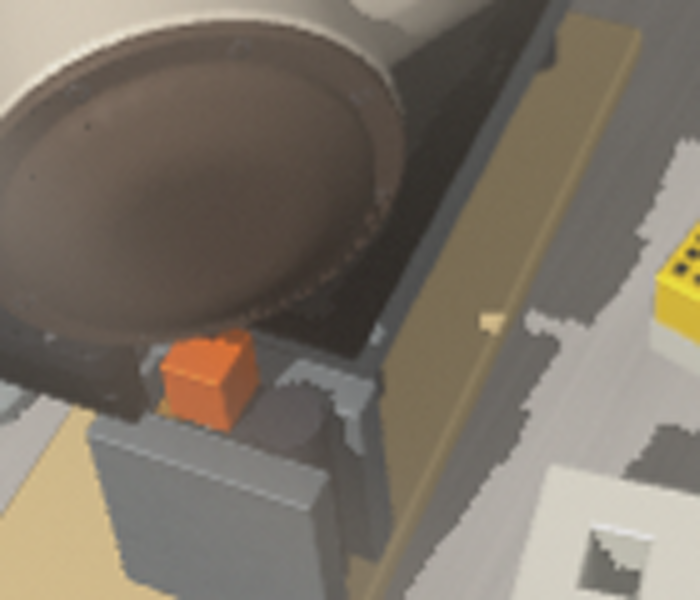

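The picture shows the orange head seated on the hub at (210,390), right beside the shaft end. I'll push once more to confirm, then re-locate the loads.

```bash
python3 - <<'E'
from h import *
for f in(20,24):
    h=robot.move_straight([*loc(HUB,0,0),.152],rate=.03,max_force=f);s=st("push",f,h)
    robot.move_straight([*loc(HUB,0,0),s["position"][2]+.02],rate=.1);robot.dwell(.3)
robot.move_straight([*loc(HUB,0,0),.25],rate=.2)
robot.open()
robot.goto([.40,-.10,.36],down(-np.pi/2))
p=robot.snapshot("top");W=cloud(p);m=masks(p["pixels"]);a=m["any"];save(p,"top2",1.5)
for n,c,r in(("A",(.42,.0),.08),("B",(.43,.147),.08),("R",(.422,-.36),.12),("C",(.6056,-.1613),.07)): print(n,rect(W,a,.04,.09,c,r))
for l in("rack1","box1"): print(l,[(np.round(W[int(d["position"][1]),int(d["position"][0])],3).tolist(),round(d["confidence"],2)) for d in robot.find_in(p,l)])
sh=(m["cream"])&(W[...,2]>.01)&(W[...,2]<.03)
print("key",rect(W,m["orange"],.1,.2,HUB[0],.05))
W=np.load("w3W.npy")
E
```

```text
t=39.9 pos [0.5666 0.3497 0.1575] F [-0.6 -0.1  2.8] w 0.0005 ff 1.7 push 20 True
t=41.6 pos [0.5666 0.3497 0.1574] F [-7.9 -2.4 19. ] w 0.0002 ff 9.2 push 24 False
A ([0.436, -0.0001, 0.0552], [23.7, 58.6], -0.071, 83)
B ([0.4324, 0.1199, 0.0547], [42.3, 108.6], -0.029, 246)
R ([0.4223, -0.3594, 0.0553], [49.2, 108.8], 0.049, 429)
C ([0.6069, -0.1629, 0.059], [54.7, 67.4], -0.069, 295)
rack1 [([0.422, -0.342, 0.056], 0.66), ([0.613, 0.164, 0.066], 0.26)]
box1 [([0.6, -0.153, 0.065], 0.87), ([0.432, 0.143, 0.053], 0.68), ([0.605, 0.198, 0.075], 0.54), ([0.622, 0.157, 0.076], 0.52)]
key ([0.5653, 0.3465, 0.152], [27.4, 28.7], -1.56, 97)
```

View pics/top2.png

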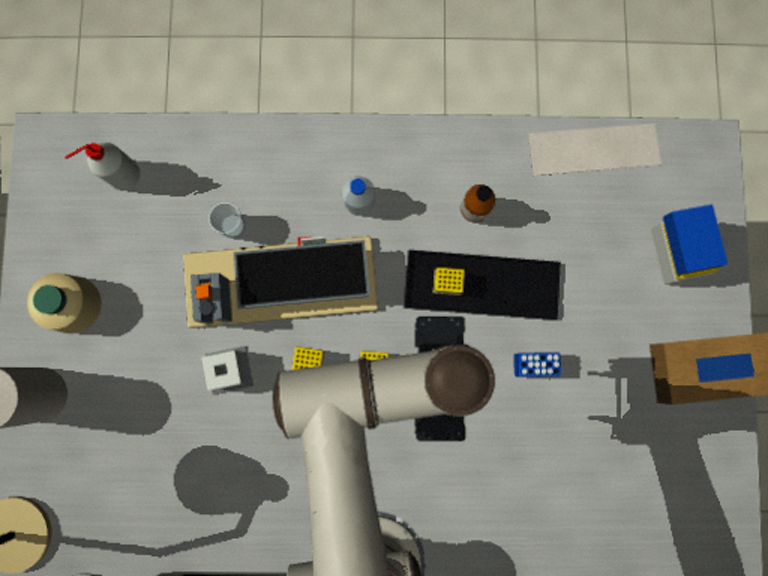

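The top view matches the start apart from box3, which is now in the caddy at (449,281). The key sits home at (203,291), and the tray is empty. Next is the rack, with a wrist look before the grasp.

```bash
cat >> h.py <<'E'
TRAY=(np.array([.6145,.1600]),.107)
def look(xy,yaw,zmin=.04,zmax=.068,r=.075):
    d=np.array([np.cos(yaw-np.pi/2),np.sin(yaw-np.pi/2)])
    q=np.array(xy)-.085*d-.05*d
    robot.goto([q[0],q[1],.30],down(yaw-np.pi/2))
    p=robot.snapshot("wrist");W=cloud(p);g=rect(W,masks(p["pixels"])["any"],zmin,zmax,xy,r);print("look",g);return g,p
E
python3 - <<'E'
from h import *
g,p=look((.4223,-.352),.048);save(p,"w4",1.2)
c,s,y,_=g
if abs(s[0]-50)<5 and abs(s[1]-90)<10:
    pick(c[:2],y,0.0)
    place(loc(TRAY,0,-.085),TRAY[1],.075-.013)
    st("done")
E
```

```text
look ([0.425, -0.3539, 0.0564], [54.1, 99.8], 0.019, 3461)
t=50.1 pos [ 0.4253 -0.354   0.02  ] F [ 0.8 -0.8  0.2] w 0.0499 ff 20.0 grabbed
t=53.2 pos [0.6235 0.0744 0.2501] F [ 1.3  0.6 -2.8] w 0.0499 ff 20.0 above
t=55.0 pos [0.6238 0.0756 0.0824] F [ 0.6  0.4 -0.2] w 0.0496 ff 20.0 placing
t=56.6 pos [0.6226 0.0754 0.1987] F [-0.8 -0.7 -0.3] w 0.0869 ff 0.0 done
```

```bash
python3 - <<'E'
from h import *
g,p=look((.4226,.0012),-.06)
c,s,y,_=g
if abs(s[0]-50)<7 and abs(s[1]-60)<8:
    pick(c[:2],y,0.0)
    place(loc(TRAY,0,.003),TRAY[1],.075-.020)
    g,p=look((.4292,.1468),-.131)
    c,s,y,_=g
    if abs(s[0]-50)<7 and abs(s[1]-60)<8:
        pick(c[:2],y,0.0)
        place(loc(TRAY,0,.08),TRAY[1],.075-.027)
robot.goto([.38,.0,.40],down(-np.pi/2))
p=robot.snapshot("top");save(p,"top3",2.2,(100,120,400,290));W=cloud(p)
for n,c0,r,zl,zh in(("C",(.6056,-.1613),.07,.045,.08),):print(n,rect(W,W[...,2]>0,zl,zh,c0,r))
print("tops",[np.nanmedian(W[...,2][np.hypot(W[...,0]-q[0],W[...,1]-q[1])<.015]) for q in(loc(TRAY,0,.08),loc(TRAY,0,.003),loc(TRAY,0,-.085))])
p=robot.snapshot("side");save(p,"side3",2.5,(130,150,370,350));st()
E
```

```text
look ([0.4242, 0.0018, 0.0558], [53.3, 66.7], -0.044, 2387)
t=60.8 pos [0.4244 0.0019 0.0201] F [ 0.2 -0.9 -0.6] w 0.0496 ff 20.0 grabbed
t=63.1 pos [0.6135 0.1623 0.2497] F [-0.4 -0.6 -1.5] w 0.0498 ff 20.0 above
t=64.9 pos [0.6141 0.1629 0.0753] F [-1.4 -0.1 -0.1] w 0.0503 ff 20.0 placing
look ([0.43, 0.1421, 0.0558], [53.4, 67.9], -0.131, 2418)
t=70.8 pos [0.4302 0.1422 0.0201] F [-0.3  0.   0.7] w 0.0499 ff 20.0 grabbed
t=72.9 pos [0.6051 0.239  0.2491] F [-0.5 -0.  -1.4] w 0.0498 ff 20.0 above
t=74.7 pos [0.606  0.2395 0.0683] F [-0.6 -0.4 -0.3] w 0.0496 ff 20.0 placing
C ([0.6051, -0.1636, 0.0588], [52.4, 65.8], 0.004, 294)
tops [np.float64(0.10181256068020872), np.float64(0.10182486739347507), np.float64(0.10276667877390122)]
t=78.0 pos [0.3806 0.0005 0.399 ] F [ 0.2 -0.1 -0.3] w 0.0870 ff 0.0
```

View pics/top3.png

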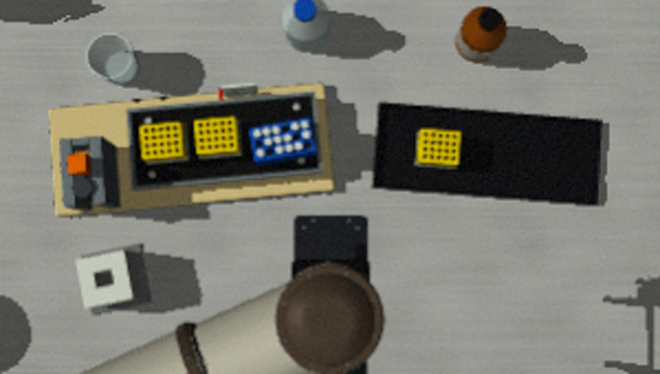

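View pics/side3.png

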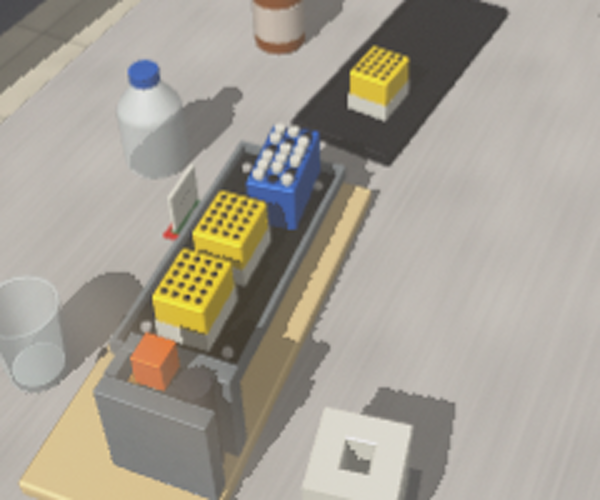

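Two boxes and the rack are on the tray, box3 is in the caddy and the key is down. The rack sits close to the tray's -y end, so I'll check its extents and flatness.

```bash
python3 - <<'E'
from h import *
d=np.array([np.cos(.107-np.pi/2),np.sin(.107-np.pi/2)])
q=loc(TRAY,0,-.06)-.125*d
robot.goto([q[0],q[1],.34],down(.107-np.pi/2)); robot.dwell(.2)
p=robot.snapshot("wrist");save(p,"w5",1.5);W=cloud(p)
D=W[...,:2]-TRAY[0];c,s=np.cos(.107),np.sin(.107)
X=c*D[...,0]+s*D[...,1];Y=-s*D[...,0]+c*D[...,1];Z=W[...,2]
for n,lo,hi in(("rack",-.15,-.032),("boxA",-.035,.042),("boxB",.042,.13)):
    m=(abs(X)<.05)&(Y>lo)&(Y<hi)&(Z>.085)&(Z<.125)
    t=m&(Z<.1055)&(Z>.096)
    A=np.c_[X[t],Y[t],np.ones(t.sum())];k=np.linalg.lstsq(A,Z[t],rcond=None)[0]
    print(n,m.sum(),"X",np.round(np.percentile(X[m],[1,99]),4),"Y",np.round(np.percentile(Y[m],[.5,99.5]),4),"tilt",np.round(k,3),rect(W,m,.085,.125))
m=(abs(X)<.075)&(Y<-.1)&(Y>-.17)&(Z>.04)&(Z<.085)
print("tray low Y",np.percentile(Y[m],[.5,2,10]),"floor z",np.median(Z[(abs(X)<.05)&(Y>-.13)&(Y<.1)&(Z<.06)&(Z>.03)]))
E
```

```text
rack 2991 X [-0.0412  0.0103] Y [-0.114  -0.0424] tilt [-0.001 -0.006  0.103] ([0.6042, 0.0745, 0.1039], [56.7, 81.1], 0.196, 3025)
boxA 2077 X [-0.0238  0.0249] Y [-0.0244  0.0351] tilt [-0.001  0.     0.103] ([0.6124, 0.1702, 0.1032], [55.8, 67.2], 0.106, 2062)
boxB 1814 X [-0.0239  0.0248] Y [0.053  0.1116] tilt [0.001 0.017 0.102] ([0.6024, 0.2517, 0.1032], [54.0, 79.5], 0.087, 1808)
tray low Y [-0.12730174 -0.12708767 -0.12461254] floor z 0.04758230729093266
```

View pics/w5.png

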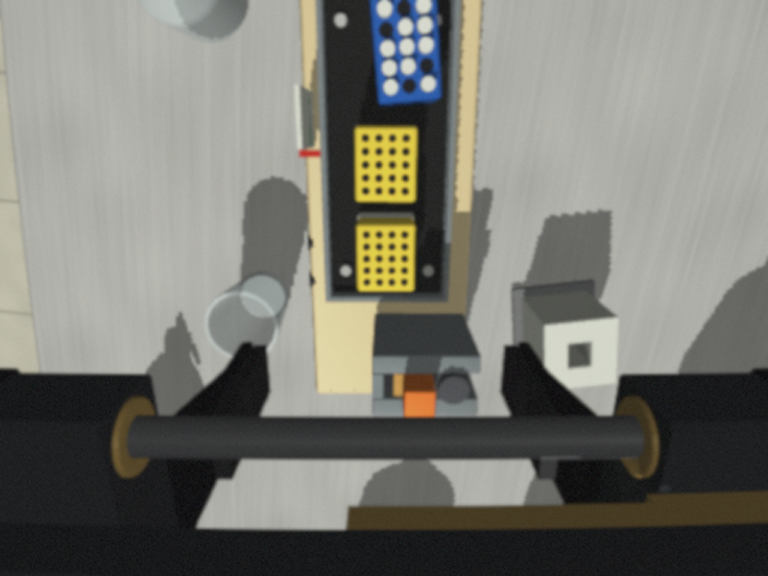

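The pointer reading (floor z 0.0476, sink about 27.5 mm) is mid-band. The rack was nudged about 15 mm sideways, but it is flat and inside the tray. I'll check its far end once, then hand in.

```bash
python3 - <<'E'
from h import *
d=np.array([np.cos(.107-np.pi/2),np.sin(.107-np.pi/2)])
q=loc(TRAY,0,-.13)-.125*d
robot.goto([q[0],q[1],.34],down(.107-np.pi/2)); robot.dwell(.2)
p=robot.snapshot("wrist");W=cloud(p)
D=W[...,:2]-TRAY[0];c,s=np.cos(.107),np.sin(.107)
X=c*D[...,0]+s*D[...,1];Y=-s*D[...,0]+c*D[...,1];Z=W[...,2]
m=(abs(X)<.05)&(Y>-.16)&(Y<-.032)&(Z>.09)&(Z<.108)
print("X",np.percentile(X[m],[1,99]),"Y",np.percentile(Y[m],[.5,99.5]),rect(W,m,.09,.108))
t=m&(Z>.097)&(Z<.1055);print(np.round(np.linalg.lstsq(np.c_[X[t],Y[t],np.ones(t.sum())],Z[t],rcond=None)[0],3))
r=(abs(X)<.075)&(abs(Y)<.2)&(Z>.052)&(Z<.062);print("rim Y",np.percentile(Y[r],[.5,99.5]),"X",np.percentile(X[r],[.5,99.5]))
E
```

```text
X [-0.04087205  0.01174955] Y [-0.13394131 -0.04378781] ([0.6049, 0.0726, 0.1033], [55.8, 99.5], 0.193, 2372)
[-0.001 -0.     0.103]
rim Y [-0.14139431  0.16497449] X [-0.06856552  0.06914191]
```

```bash
python3 - <<'E'
from h import *
print(robot.finish_job());st()
E
```

```text
the job is handed in; nothing more can be done
None
the job is handed in; nothing more can be done
```

The job is handed in, no verdict shown yet: the key is driven home, the rack and two boxes hold the tray about 27.5 mm down (inside the green band), and the leftover box stands flat in the caddy, with the bottles and beaker untouched.

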